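# Fold back the bifold cover of the green parts case

### The job

Open the front compartment of the green parts case: push its half-raised front cover panel up and over until it lies folded flat on the rear panel. The rear panel must end closed on the case, and the cover of the blue case must be left as it is.

Things in the scene. Friction and masses are not known exactly. Their poses are not given: they have to be found in the camera images.
- green_fold (a point): Middle of the fold hinge of the green case (red clips), on the cover's top face, 52 mm above the worktop. The fixed case, 190 (x) x 110 (y) x 48 mm high, is centred under it; x points to its rear, away from the robot (yaw up to 15 deg), y along the hinge, z up. The cover is two panels, each 95 x 110 x 4 mm: the rear one lies closed, from the fold to x = +95; the front one stands half raised.
- green_front (a joint): Angle of the green front panel at the fold, rad: 0 closed over the front half, 1.57 upright, 3.14 (stop) flat on the rear panel, its upper face then 56 mm above the worktop. Starts 1.05 to 1.4, free edge towards the robot and up, its two red clips 4 mm past the edge. Friction hinge, 0.09 N m (1 to 2 N at the panel's middle): it stays where it is left, never falls by itself.
- green_rear (a joint): Angle of the green rear panel about the hinge on the rear rim of the case, rad: 0 closed (its stop, and its start), growing as it lifts. Stiff friction hinge, about 0.45 N m.
- blue_edge (a point): Middle of the free edge of the half-raised front panel of the blue case (yellow clips), otherwise the twin of the green one and standing beside it, left or right of it, centres at least 170 mm apart. x points along the panel to its fold hinge, 95 mm away; y along the 110 mm edge. To be left alone.
Not all that is in view belongs to the job. There is more than one size of the part that bears green_fold; the job needs the largest.

How it is judged:
At the end, for the whole second after the job is handed in: The green front panel lies folded back on the rear panel, within 10 degrees of flat and at rest, and the green rear panel is closed, within 0.1 rad (about 6 degrees) (value of joint green_front above 2.967 rad and value of joint green_rear below 0.1 rad and velocity of joint green_front between -0.05 and 0.05 rad/s); the robot touches nothing.
It fails at once if the cover of the blue case is disturbed (its free edge moves more than 20 mm) (distance of blue_edge from where it was at the start of the episode above 0.02 m).
It also fails if it takes over 32 s, if anything falls off the work surface, if the arm or the gripper's body presses on something with over 40 N, if the wrist force passes 120 N, or if a joint passes its speed limit or range.

### The arm

A 7-joint arm with a two-finger parallel gripper is mounted at the origin on the work surface. World frame = base frame: x ahead of the robot, y to its left, z up, the work surface at z = 0. Lengths are in m, angles in rad, forces in N, time in s.
With the tool pointing down it reaches from about 0.4 to 0.9 m from the base axis. Payload 5.6 kg.
Tool frame: the origin (TCP) lies midway between the tips of the shut fingers; the grasp point (between the pads) lies 19 mm behind it; z points along the fingers, y is the line along which they close (so a half turn about z gives the same grasp; the last joint's range is limited). The gripper opens to 92 mm and grips with 3 to 60 N. Pads are 20 mm wide; open, the fingers measure 128 mm over their backs; the gripper's body (75 mm by 189 mm) begins 69 mm behind the grasp point.
Start: joints at [-1.168, 0.468, -0.012, 1.603, 0.006, 1.071, -0.056], TCP at [0.28, 0.586, 0.215] pointing down, gripper open.
Joint ranges: [-2.53, 2.53], [-0.31, 2.02], [-1.57, 1.55], [0.28, 2.44], [-1.29, 4.43], [0.15, 1.84], [-2.92, 2.92]. Speed limits (rad/s): [2.57, 2.57, 3.14, 3.14, 3.14, 3.14, 3.14].

### API

Orientations are given as a 3x3 rotation matrix whose columns are the frame's x, y, z axes.
In Python, from station import env, effector, solver, viewer, workorder, search_frame, tip_of gives the robot as it stands. Calls block until the motion is done:
- env.reach(position, orientation): joint-space move of the TCP to a pose.
- env.movel(position, frame=None, rate=0.15): straight line of the TCP; frame=None keeps the orientation; rate is the mean speed in m/s.
- env.goto_joints(angles): joint-space move.
- effector.release() and effector.grasp(squeeze=None): open the fingers fully, or close them until they stop; squeeze is the grip in N (None keeps the last).
- env.pause(seconds).
- solver.inverse_kinematics(position, orientation): joint angles nearest the present ones, or None.
- env.sense(): the state.
- viewer.read_camera(name): name is "scene" or "top" or "wrist"; returns (picture, depth): 384x512x3 uint8, red, green, blue; 384x512 float32, m along the optical axis (not along the pixel's ray), 0 where there is no reading.
- viewer.camera_info(name): a dict with "intrinsics" (3x3 intrinsics, pixels), "dist_coeffs" ([k1, k2, p1, p2, k3] as OpenCV has them; the pictures are not rectified), "eye" and "rotation" of the camera in the world; the wrist camera has in their place "T_tool_cam" (4x4, takes a point from camera to tool coordinates, whose origin is the TCP and whose axes are the flange's). Camera axes: x right, y up, looking along -z (the intrinsics and any distortion apply to the point x, -y, -z); pixel columns grow to the right and rows downward; lengths in m; the calibration is good to about 2 mm. A picture is of the moment at which its call begins: read the wrist's pose just before it. camera_info takes no time and is no camera call.
A pose or a line that the arm cannot do raises env.PlanningError and nothing moves.
- workorder.finish_job(): hands the job in; it is judged then, once.
Trained networks look in the newest picture that a camera, given by its name, has taken for a name from the list of things; names that differ only in an ending like _2 or _b are one class to them, and where a whole thing is asked for, a point or a joint stands for the part that bears it (a point fixed in the world has none). Each returns a list of dicts, best first, with "score" (0 to 1); they miss things now and then, are a little off and sometimes report something else, mostly with a low value. They report only what shows in the picture. A call takes as long as a camera call. They do not tell look-alikes from the thing itself.
- search_frame(camera, name): "at" ([x, y, z] in m, in world coordinates, good to about 4 mm: the middle of the surface that is visible of it).
- tip_of(camera, name): "at" ([x, y, z] in m, in world coordinates, good to about 4 mm: a listed point, or the origin of a listed thing).
The state is a dict: "t": time; "joint_positions": joint angles; "joint_velocities": joint speeds; "tau": joint torques, N m; "ee_pos": TCP position; "tcp_rot": TCP orientation; "wrist_force": force on the tool from outside, world axes, zero at the start; "moment": the same for the moment, N m; "gripper_width": finger opening in m; "grasp_force": force on a finger pad.
Only numpy, scipy, OpenCV 4.12 (cv2) and the standard library are available. Lean on these libraries where they do the work, as an engineer would, in place of code of your own. Each camera call takes 0.05 s, during which the arm holds its last target. There are 200 camera calls.

## Working session

There is one attempt and no reset: what is moved stays moved. The work goes in short steps, each a Python script; the robot and the scene stay as the last script left them, time stands still between calls to the robot, and variables do not carry over. Pictures are saved under pics/ and viewed, at most 10 in all, crops included, and the job is handed in when it is done.

```bash
mkdir -p pics; cat > h.py <<'E'
import numpy as np, cv2
from station import env, effector, solver, viewer, workorder, search_frame, tip_of
def cloud(cam):
    pic,d=viewer.read_camera(cam); i=viewer.camera_info(cam)
    v,u=np.mgrid[0:384,0:512]
    p=cv2.undistortPoints(np.stack([u,v],-1).reshape(-1,1,2).astype(float),np.array(i["intrinsics"]),np.array(i["dist_coeffs"])).reshape(384,512,2)
    c=np.stack([p[...,0]*d,-p[...,1]*d,-d],-1)
    return pic,d,c@np.array(i["rotation"]).T+np.array(i["eye"])
E
python3 - <<'E'
from h import *
ps=[]
for c in("scene","top"):
    pic,d,w=cloud(c); np.savez("pics/"+c,pic=pic,d=d,w=w); ps.append(pic)
    for n in("green_fold","blue_edge"):
        for f in(tip_of,search_frame):
            print(c,n,f.__name__,[(np.round(r["at"],3).tolist(),round(r["score"],2)) for r in f(c,n)])
    cv2.imwrite(f"pics/{c}.png",cv2.resize(pic[...,::-1],(768,576)))
print(env.sense()["t"],viewer.camera_info("top")["eye"],viewer.camera_info("scene")["eye"])
E
```

```text
scene green_fold call [([0.257, 0.264, 0.039], 0.74), ([0.507, 0.28, 0.048], 0.57), ([0.526, 0.47, 0.035], 0.56)]
scene green_fold call [([0.519, 0.264, 0.054], 0.96), ([0.272, 0.257, 0.036], 0.87), ([0.543, 0.457, 0.034], 0.84)]
scene blue_edge call [([0.465, -0.294, 0.144], 0.7)]
scene blue_edge call [([0.478, -0.293, 0.101], 0.84)]
top green_fold call [([0.534, 0.473, 0.034], 0.97), ([0.506, 0.28, 0.05], 0.9), ([0.257, 0.262, 0.039], 0.56)]
top green_fold call [([0.53, 0.464, 0.032], 0.84), ([0.502, 0.279, 0.049], 0.83), ([0.258, 0.261, 0.04], 0.64)]
top blue_edge call [([0.465, -0.293, 0.143], 0.64)]
top blue_edge call [([0.476, -0.294, 0.107], 0.82)]
0.5 [0.3982279  0.07306512 1.26362787] [ 1.00217795 -0.11932421  0.92819658]
```

View pics/scene.png

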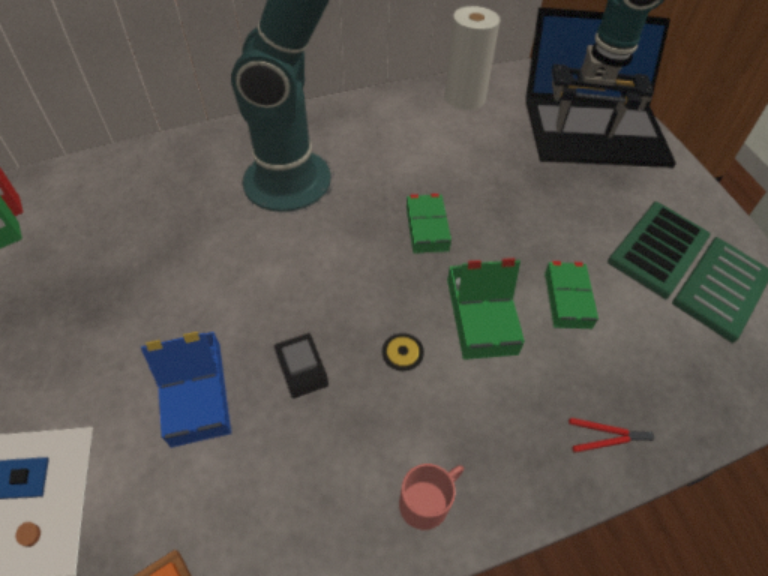

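View pics/top.png

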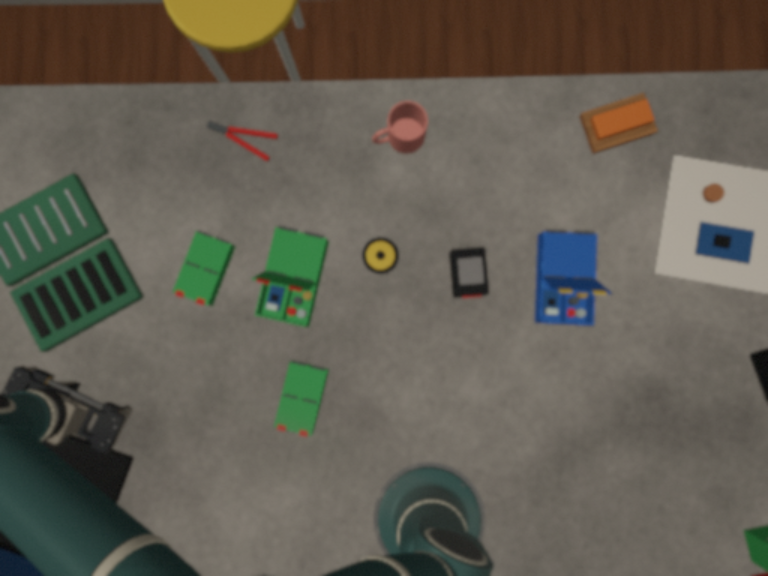

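The scene picture shows the large green case, with red clips and a raised panel, at about (487,310). Two smaller closed green look-alikes are at (430,222) and (572,295). The blue case is far off at (190,390). The largest green case matches the detection at (0.506, 0.28, 0.05). Next I fit its axes and panel.

```bash
python3 - <<'E'
import numpy as np,cv2
for c in("top","scene"):
    f=np.load(f"pics/{c}.npz"); w=f["w"]; hsv=cv2.cvtColor(f["pic"],cv2.COLOR_RGB2HSV)
    g=(hsv[...,0]>45)&(hsv[...,0]<80)&(hsv[...,1]>120)&(f["d"]>0)&(abs(w[...,1]-.28)<.1)&(abs(w[...,0]-.51)<.13)
    m=g&(abs(w[...,2]-.052)<.008)&(w[...,0]>.5)
    m=cv2.morphologyEx(m.astype(np.uint8),cv2.MORPH_OPEN,np.ones((3,3)))>0
    P=w[m]; (ce,sz,a)=cv2.minAreaRect(P[:,:2].astype(np.float32)); print(c,"rear panel",m.sum(),P[:,2].mean(),ce,sz,a); print(cv2.boxPoints((ce,sz,a)).round(3).tolist())
    r=cv2.boxPoints((ce,sz,a)); e=np.array(r)
    Q=w[g&(w[...,2]>.075)]; print("front",len(Q),Q.min(0),Q.max(0))
    if len(Q)>20:
        q=Q.mean(0); n=np.linalg.svd(Q-q)[2][2]; print("normal",n,"mean",q,"angle",np.arccos(abs(n[2])))
    R=w[((hsv[...,0]<8)|(hsv[...,0]>172))&(hsv[...,1]>120)&(w[...,2]>.09)&(abs(w[...,1]-.28)<.1)&(abs(w[...,0]-.48)<.1)]
    if len(R): print("clips",len(R),R.mean(0),R.min(0),R.max(0))
E
```

```text
top rear panel 985 0.05192984267979182 (0.5509743094444275, 0.2696002125740051) (0.10690493136644363, 0.09398987889289856) 76.7114028930664
[[0.49300000071525574, 0.2280000001192093], [0.5839999914169312, 0.2070000022649765], [0.609000027179718, 0.3109999895095825], [0.5180000066757202, 0.3319999873638153]]
front 143 [0.47372515 0.23117097 0.07525928] [0.51295473 0.32979992 0.14789616]
normal [ 0.93917357 -0.2292828   0.25569982] mean [0.49208214 0.2794401  0.10769794] angle 1.3122248080177266
clips 16 [0.48855855 0.30054487 0.14149546] [0.47667239 0.24927179 0.13097401] [0.49604747 0.32725891 0.14946065]
scene rear panel 1001 0.05417779076407687 (0.5538527965545654, 0.2661959230899811) (0.10831285268068314, 0.09355664998292923) 76.55036926269531
[[0.4959999918937683, 0.2240000069141388], [0.5870000123977661, 0.2029999941587448], [0.6119999885559082, 0.30799999833106995], [0.5210000276565552, 0.33000001311302185]]
front 603 [0.47328939 0.22766017 0.07524828] [0.51560564 0.33480337 0.1479396 ]
normal [-0.9455461   0.23762405 -0.22243513] mean [0.49423999 0.28057676 0.10682802] angle 1.3464848621587941
clips 70 [0.48559882 0.28272185 0.1448753 ] [0.47098817 0.24086171 0.13627872] [0.49922136 0.32634568 0.15172119]
```

The fit is consistent: the rear panel is 107 x 94 mm at z = 0.052, the yaw is about -13.4°, the fold is at about (0.508, 0.278) and the panel stands at about 1.33 rad. I'll push with shut fingers, following an arc.

```bash
cat >> h.py <<'E'
yaw=np.radians(-13.4); ex=np.array([np.cos(yaw),np.sin(yaw),0]); F=np.array([.508,.278,0]); Z=np.array([0,0,1.])
def P(s,z): return F+s*ex+z*Z
R0=np.column_stack([ex,np.cross(-Z,ex),-Z]); R1=R0@np.diag([-1,-1,1])
def st(m):
    s=env.sense(); print(m,"t%.1f"%s["t"],s["ee_pos"].round(3) if hasattr(s["ee_pos"],"round") else s["ee_pos"],np.round(s["wrist_force"],1)); return s
E
python3 - <<'E'
from h import *
q=np.array(env.sense()["joint_positions"]); c=[]
for R in(R0,R1):
    k=solver.inverse_kinematics(P(-.11,.21),R)
    if k is not None: c.append((abs(np.array(k)-q).max(),R))
R=min(c,key=lambda x:x[0])[1]
effector.grasp(10)
env.reach(P(-.11,.23),R); st("above")
env.movel(P(-.11,.11),rate=.12); st("down")
env.movel(P(-.05,.11),rate=.1); st("near")
for s in(-.02,.01,.03): env.movel(P(s,.11),rate=.06); st(s)
pic,d,w=cloud("scene"); cv2.imwrite("pics/mid.png",cv2.resize(pic[140:270,250:430,::-1],(720,520)))
E
```

```text
above t3.0 [0.401 0.305 0.23 ] [0.  1.1 0.1]
down t4.2 [0.401 0.304 0.111] [ 0.1 -0.4  0.1]
near t4.9 [0.459 0.29  0.11 ] [ 0.8 -0.4  0.6]
-0.02 t5.6 [0.489 0.282 0.11 ] [-1.  -0.2 -0.5]
0.01 t6.2 [0.518 0.275 0.11 ] [-0.2  0.8  0.4]
0.03 t6.7 [0.538 0.271 0.11 ] [ 0.1  0.1 -0.6]
```

View pics/mid.png

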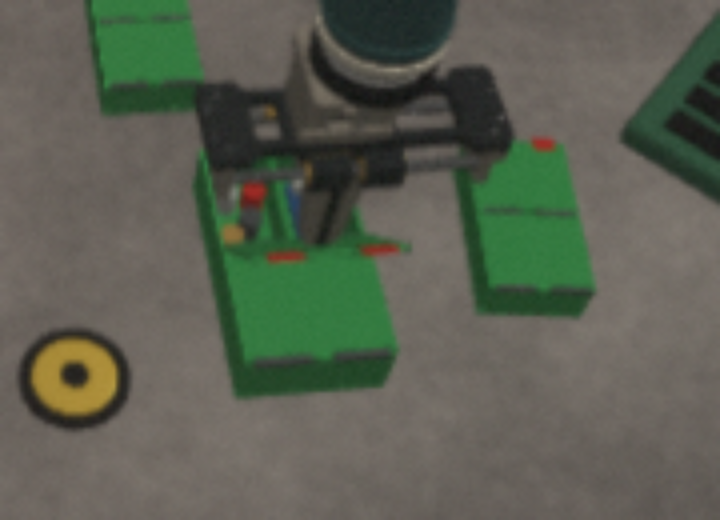

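The panel's clipped edge (285,257 to 380,250) is now past upright and leaning rearward, with the fingers in front of it. The rear panel is still closed. I'll continue the arc down.

```bash
python3 - <<'E'
from h import *
for a in(50,40,30,20,12,6):
    f=np.radians(a); env.movel(P(.07*np.cos(f)+.004*np.sin(f)-.01,.052+.07*np.sin(f)+.004*np.cos(f)),rate=.07); s=st(a)
z=.0615
while z>.053:
    z-=.0015; env.movel(P(.06,z),rate=.05); s=st(z)
    if s["wrist_force"][2]>6: break
env.movel(P(.055,.2),rate=.12); env.movel(P(-.13,.22),rate=.2); st("up")
pic,d,w=cloud("top"); hsv=cv2.cvtColor(pic,cv2.COLOR_RGB2HSV)
loc=w-F; s=loc@ex; t=loc@np.cross(Z,ex)
for lo,hi in((.005,.03),(.03,.06),(.06,.09)):
    m=(s>lo)&(s<hi)&(abs(t)<.045)&(d>0); print(lo,hi,m.sum(),np.percentile(w[m][:,2],[10,50,90]).round(4))
pic,d,w=cloud("scene"); cv2.imwrite("pics/end.png",cv2.resize(pic[140:270,250:430,::-1],(720,520)))
E
```

```text
50 t7.0 [0.546 0.269 0.108] [-0.7 -0.1 -0.2]
40 t7.3 [0.553 0.267 0.099] [-0.5  0.3  0.3]
30 t7.7 [0.559 0.265 0.09 ] [-0.7 -0.1 -0.1]
20 t8.0 [0.563 0.264 0.079] [ 0.1  0.7 -0.1]
12 t8.2 [0.565 0.264 0.07 ] [0.  0.3 0. ]
6 t8.5 [0.566 0.264 0.063] [ 0.9 -0.3 -0.5]
0.06 t8.8 [0.566 0.264 0.06 ] [-0.1 -0.6 -0.5]
0.058499999999999996 t9.0 [0.566 0.264 0.058] [ 0.2 -0.2 -0.4]
0.056999999999999995 t9.2 [0.566 0.264 0.057] [-0.2 -0.3  0. ]
0.055499999999999994 t9.5 [0.566 0.264 0.056] [-2.1 -1.   5.6]
0.05399999999999999 t9.8 [0.567 0.264 0.056] [-4.8 -1.9 14.2]
up t12.2 [0.383 0.308 0.22 ] [ 0.  -0.3 -0.2]
0.005 0.03 230 [0.0527 0.0557 0.0586]
0.03 0.06 277 [0.0529 0.0558 0.0584]
0.06 0.09 278 [0.0532 0.056  0.0589]
```

View pics/end.png

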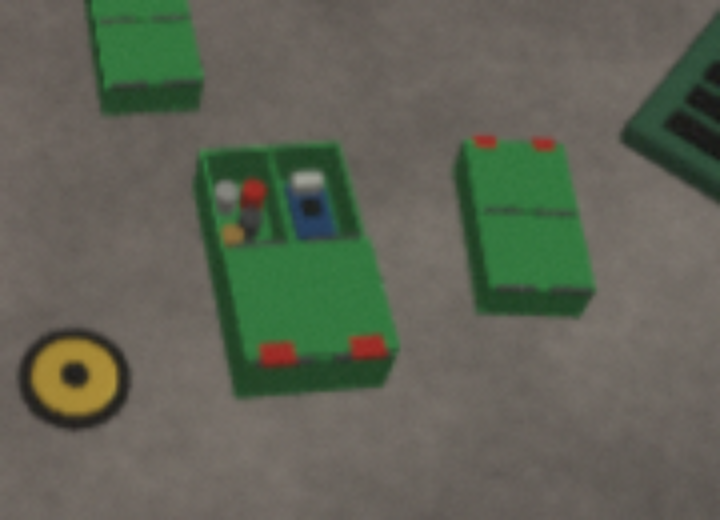

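The panel lies flat at z = 0.056 along its whole length, with its clips at the rear edge (278,353 and 368,346). The rear panel is closed and the arm is clear.

```bash
python3 -c "
from h import *
print(workorder.finish_job())"
```

```text
the job is handed in; nothing more can be done
None
```

The green case's front panel lies folded flat on the closed rear panel (measured at 56 mm along its length), the arm stayed well away from the blue case, and the job was handed in with about 12 s of the 32 s used; no verdict came back.

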